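# Restock the spring cup dispenser at the dental bench

## Task

Two clean rinse cups stand upside down on the grey foam mat. Put both back into the slanted spring cup dispenser, mouth first over the cups already in it, pressing each one down along the tube until the collar's fingers snap in over its shoulder and hold it; then let go. Leave the jaw model, the jar and the instrument beaker standing where they are.

Things in the scene. Friction and masses are not known exactly. Their poses are not given: they have to be found in the camera images.
- tube: Round steel tube of the cup dispenser, black collar at its upper end, leaning 30 degrees from vertical. Origin: on its axis, level with the underside of the retaining fingers in the collar; z: along the axis, up and out of the mouth. Inner radius 34.5 mm. Collar: outer radius 47.5 mm, top 14 mm above the origin, flared inside as a lead-in.
- pile1_center (a point): Centre (half-way up, on its axis) of the upper of two nested cups already in the tube, the same as the loose ones. At the start it is 20 mm above the tube's origin on the axis, and its closed foot stands 60 mm above that origin; new cups go over it.
- platform (a joint): Spring platform that carries the pile: how far it has sunk (m) from the start, at most 0.085. Each further cup caught adds 0.020; its spring (50 N/m, 3.5 N at 0) pushes the pile up against three sprung fingers in the collar (they reach in to radius 28.5 mm, bevelled above, flat below). A cup pressed in shoves them aside, 10 to 20 N in all; they snap in over its shoulder.
- cup_a_center (a point): Centre (half-way up, on its axis) of a white plastic cup upside down on the mat; z: mouth to foot. 80 mm tall, about 40 g. Mouth band 66 mm across, 20 mm tall up to a flat shoulder; the body tapers from 54 to 35 mm at the foot. Nested cups sit 20 mm apart. Once caught as top of the pile, this point is 20 mm above the tube's origin and the last 46 mm to the foot stand clear of the collar.
- cup_b_center (a point): The same point of the other, identical cup on the mat.
- mat: Grey foam mat on the bench, 180 x 240 x 12 mm, on which the two cups stand. Origin: centre of its underside.
- jaw_model: Plaster jaw model with teal gum and white teeth, 62 x 68 x 35 mm, bystander. Origin: centre of its underside.
- jar: Glass jar with a steel lid, 68 mm across, 95 mm tall, bystander. Origin: centre of its underside.
- beaker: Steel beaker, 64 mm across and 85 mm tall, with thin dental instruments standing up to 190 mm high in it, bystander. Origin: centre of its underside.
There are look-alikes about, which are no part of the job. Of the things shaped like the part that bears tube, the bare steel one is meant.

How it is judged:
By the outcome, as a careful person would: the job done as asked, in the order asked, and still so for the second after the job is handed in, with the robot touching nothing.
It also fails if it takes over 67 s, if anything falls off the work surface, if the arm or the gripper's body presses on something with over 40 N, if the wrist force passes 120 N, or if a joint passes its speed limit or range.

## Robot

A 6-joint arm with a two-finger parallel gripper is mounted at the origin on the work surface. World frame = base frame: x ahead of the robot, y to its left, z up, the work surface at z = 0. Lengths are in m, angles in rad, forces in N, time in s.
With the tool pointing down it reaches from about 0.275 to 0.725 m from the base axis. Payload 5.6 kg.
Tool frame: the origin (TCP) lies on the centre line of the jaws, within the pads' length; the fingertips stand bot.tip_reach ahead of it and the grasp point (between the pads) lies 11 mm behind it (bot.tip_reach is the distance from the TCP to the fingertips, in m); z points along the fingers, y is the line along which they close (so a half turn about z gives the same grasp; the last joint's range is limited). The gripper opens to 85 mm and grips with 20 to 120 N. Pads are 22 mm wide; open, the fingers measure 114 mm over their backs; the gripper's body (76 mm by 85 mm) begins 54 mm behind the grasp point. The pads swing forward as they close: fully open they stand 13 mm farther back than shut.
Start: joints at [0.285, 0.255, 0.108, 0, -1.424, -0.285], TCP at [0.55, 0, 0.239] pointing down, gripper open.
Joint ranges: [-2.95, 2.95], [-1.21, 1.97], [-1.09, 1.5], [-2.87, 1.71], [-2.94, -0.07], [-3.05, 3.05]. Speed limits (rad/s): [2.57, 2.57, 3.14, 3.14, 3.14, 3.14].

## Interface

Orientations are given as a unit quaternion [x, y, z, w].
In Python, from station import bot, release, close, eyes, ticket, finder gives the robot as it stands. Calls block until the motion is done:
- bot.reach(position, orientation): joint-space move of the TCP to a pose.
- bot.movel(position, ori=None, max_speed=0.15): straight line of the TCP; ori=None keeps the orientation; max_speed is the mean speed in m/s.
- bot.move_j(angles): joint-space move.
- release() and close(): open the fingers fully, or close them until they stop; the grip force is fixed at half the most.
- bot.pause(seconds).
- bot.inverse_kinematics(position, orientation): joint angles nearest the present ones, or None.
- bot.observe(): the state.
- eyes.camera(name): name is "scene" or "side" or "wrist"; returns a dict with "image" (420x560x3 uint8, red, green, blue), "depth" (420x560 float32, m along the optical axis (not along the pixel's ray), 0 where there is no reading), "mtx" (3x3 intrinsics, pixels), "world_to_cam" (4x4, takes a point from world to camera coordinates). Camera axes: x right, y down, z forward; pixel columns grow to the right and rows downward; lengths in m; the calibration is good to about 2 mm. A picture is of the moment at which its call begins.
A pose or a line that the arm cannot do raises bot.PlanningError and nothing moves.
- ticket.close_job(): hands the job in; it is judged then, once.
Trained networks look in the newest picture that a camera, given by its name, has taken for a name from the list of things; names that differ only in an ending like _2 or _b are one class to them, and where a whole thing is asked for, a point or a joint stands for the part that bears it (a point fixed in the world has none). Each returns a list of dicts, best first, with "confidence" (0 to 1); they miss things now and then, are a little off and sometimes report something else, mostly with a low value. They report only what shows in the picture. A call takes as long as a camera call. They do not tell look-alikes from the thing itself.
- finder.find_in(thing, camera): "xyz" ([x, y, z] in m, in world coordinates, good to about 4 mm: the middle of the surface that is visible of it).
- finder.outline_of(thing, camera): "region" (420x560 bool, what is visible of it).
- finder.place_of(thing, camera): "xyz" ([x, y, z] in m, in world coordinates, good to about 4 mm: a listed point, or the origin of a listed thing).
The state is a dict: "t": time; "qpos": joint angles; "dq": joint speeds; "effort": joint torques, N m; "tool_pos": TCP position; "ee_rot": TCP orientation; "ft_force": force on the tool from outside, world axes, zero at the start; "ft_torque": the same for the moment, N m; "finger_gap": opening from 0.0 (shut) to 1.0 (fully open); "grasp_force": force on a finger pad.
Only numpy, scipy, OpenCV 4.12 (cv2) and the standard library are available. Lean on these libraries where they do the work, as an engineer would, in place of code of your own. Each camera call takes 0.05 s, during which the arm holds its last target. There are 200 camera calls.

## Working session

There is one attempt and no reset: what is moved stays moved. The work goes in short steps, each a Python script; the robot and the scene stay as the last script left them, time stands still between calls to the robot, and variables do not carry over. Pictures are saved under pics/ and viewed, at most 10 in all, crops included, and the job is handed in when it is done.

```bash
mkdir -p pics; ls; python3 - <<'E'
from station import bot, release, close, eyes, ticket, finder
import cv2, numpy as np
ims=[]
for c in ["scene","side"]:
    d=eyes.camera(c); cv2.imwrite(f"pics/{c}0.png",d["image"][:,:,::-1])
    print(c,np.round(np.linalg.inv(d["world_to_cam"])[:3,3],3))
    for t in ["tube","pile1_center","cup_a_center","mat","jaw_model","jar","beaker"]:
        for r in finder.place_of(t,c)[:4]: 
            p=d["world_to_cam"]@np.r_[r["xyz"],1]; u=d["mtx"]@p[:3]; print(t,np.round(r["xyz"],3),round(r["confidence"],2),(u[:2]/u[2]).astype(int))
print(bot.tip_reach,bot.observe())
E
```

```text
pics
scene [1.184 0.39  1.012]
tube [ 0.25  -0.281  0.186] 0.95 [275 124]
tube [ 0.461 -0.456  0.183] 0.86 [186 140]
tube [ 0.557 -0.202  0.185] 0.74 [232 192]
tube [0.218 0.25  0.185] 0.69 [446 186]
cup_a_center [0.508 0.144 0.051] 0.6 [352 271]
mat [0.564 0.198 0.007] 0.71 [359 306]
beaker [ 0.788  0.128 -0.002] 0.98 [286 362]
side [ 0.253 -0.745  0.998]
tube [ 0.458 -0.454  0.185] 0.96 [325 342]
tube [ 0.25  -0.281  0.186] 0.94 [191 301]
tube [ 0.557 -0.202  0.186] 0.69 [318 224]
tube [0.218 0.253 0.188] 0.57 [127 132]
pile1_center [ 0.55  -0.204  0.198] 0.68 [315 223]
cup_a_center [0.503 0.144 0.049] 0.58 [247 169]
mat [ 0.567  0.198 -0.002] 0.86 [262 163]
jaw_model [ 0.799 -0.128  0.001] 0.84 [383 219]
jar [ 0.795  0.004 -0.003] 0.57 [359 187]
beaker [ 0.792  0.13  -0.001] 0.94 [339 158]
0.008 {'t': 0.8, 'qpos': array([ 2.84613515e-01,  2.55059831e-01,  1.08245480e-01,  1.28232400e-05,
       -1.42391606e+00, -2.84605388e-01]), 'dq': array([-1.65898307e-03,  4.82949279e-04, -9.55197809e-04, -4.19339960e-04,
        1.02223594e-03, -9.90063181e-05]), 'effort': array([-2.94262263e-04, -3.86358297e+01,  2.38060749e+01,  5.36791563e+00,
       -4.13019616e-04,  2.79497539e-05]), 'tool_pos': array([5.50004172e-01, 3.05013471e-05, 2.39324348e-01]), 'ee_rot': array([ 7.07110318e-01, -7.07103244e-01,  2.13883140e-05, -2.58672161e-05]), 'ft_force': array([ 0.3439142 , -1.11895091, -0.35974765]), 'ft_torque': array([0.00837693, 0.0147057 , 0.03342796]), 'grasp_force': 0.0, 'finger_gap': 0.9995014417477374}
```

View pics/scene0.png

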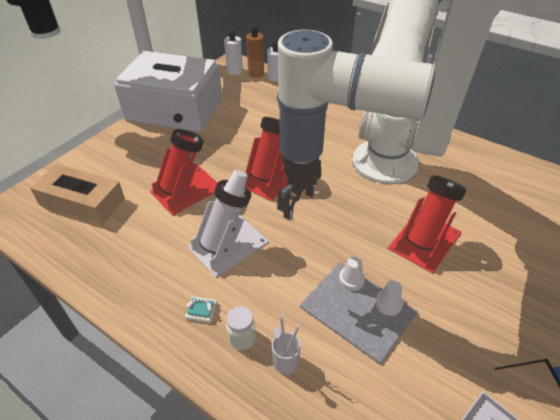

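View pics/side0.png

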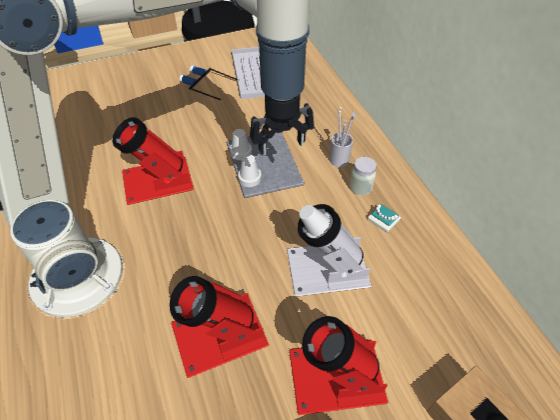

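Look-alikes for the tube are three red dispensers at scene pixels (180,160), (268,155) and (432,215). The bare steel one is at (232,192), with a white cup in its mouth, so that's my choice. The loose cups are at (352,271) and (390,297). The second looks greyer, possibly from shade. Next I'll fit the geometry from depth and make a close crop.

```bash
cat > h.py <<'E'
from station import bot, release, close, eyes, ticket, finder
import cv2, numpy as np
from scipy.optimize import least_squares
from scipy.spatial.transform import Rotation as R
def cloud(d):
    z=d["depth"]; v,u=np.nonzero(z>0); K=d["mtx"]; Z=z[v,u]
    P=np.c_[(u-K[0,2])/K[0,0]*Z,(v-K[1,2])/K[1,1]*Z,Z]
    T=np.linalg.inv(d["world_to_cam"]); return P@T[:3,:3].T+T[:3,3], d["image"][v,u].astype(int)
def segd(q,segs):
    out=[]
    for a,b in segs:
        a=np.array(a);b=np.array(b);t=np.clip((q-a)@(b-a)/((b-a)@(b-a)),0,1)
        out.append(np.linalg.norm(q-a-t[:,None]*(b-a),axis=1))
    return np.min(out,0)
def axis(az): return np.array([np.cos(az)/2,np.sin(az)/2,np.sqrt(.75)])
def fit_tube(P,x0,cup=True,foot=.06):
    def f(x):
        a=axis(x[3]); w=P-x[:3]; h=w@a; r=np.linalg.norm(w-h[:,None]*a,axis=1)
        s=[((.042,.014),(.0475,.014)),((.0475,.014),(.0475,-.008)),((x[4],-.008),(x[4],-.08)),
           ((0,foot),(.0175,foot)),((.0175,foot),(.027-.0095/.06*(.014-foot+.06),.014))]
        return segd(np.c_[r,h],s)
    return least_squares(f,x0,loss="soft_l1",f_scale=.002,x_scale=[.01,.01,.01,.1,.005])
def fit_cup(P,x0,z0=.012):   # upright cup on mat
    def f(x):
        q=np.c_[np.hypot(P[:,0]-x[0],P[:,1]-x[1]),P[:,2]-x[2]]
        return segd(q,[((0,.08),(.0175,.08)),((.0175,.08),(.027,.02)),((.027,.02),(.033,.02)),((.033,.02),(.033,0))])
    return least_squares(f,[*x0,z0],loss="soft_l1",f_scale=.002)
E
python3 - <<'E'
from h import *
D={c:eyes.camera(c) for c in ["scene","side"]}
allP=[]
for c,d in D.items():
    P,C=cloud(d); allP.append(P)
    print(c,"mat z",np.median(P[(abs(P[:,0]-.56)<.03)&(abs(P[:,1]-.2)<.02)&(P[:,2]<.03),2]))
    m=(P[:,2]>.02)&(P[:,2]<.12)&(abs(P[:,0]-.565)<.11)&(abs(P[:,1]-.198)<.13)
    print(c,m.sum()); 
    q=P[m]; n,l,s,ce=None,None,None,None
    lab=cv2.kmeans(q[:,:2].astype(np.float32),2,None,(3,50,1e-5),5,cv2.KMEANS_PP_CENTERS)
    for k in range(2):
        qq=q[lab[1].ravel()==k]; r=fit_cup(qq,lab[2][k]); print(" cup",lab[2][k],len(qq),np.round(r.x,4),np.median(abs(r.fun)))
    print([ (np.round(o["xyz"],3),round(o["confidence"],2)) for o in finder.place_of("cup_b_center",c)])
for PP,n in [(allP[0],"scene"),(allP[1],"side"),(np.vstack(allP),"both")]:
    o=np.array([.557,-.202,.186]); m=(np.linalg.norm(PP-o,axis=1)<.085)&(PP[:,2]>.1)
    for az in [np.pi,-2.4,2.4]:
        r=fit_tube(PP[m],[*o,az,.036]); print(n,m.sum(),np.round(r.x,4),r.cost,np.median(abs(r.fun)))
a=D["scene"]["image"][160:330,180:430];b=D["side"]["image"][110:300,210:410]
a=cv2.resize(a,(560,380));b=cv2.resize(b,(400,380))
im=np.hstack([a,b]); im=cv2.resize(im,(800,317)); cv2.imwrite("pics/crop1.png",im[:,:,::-1])
E
```

```text
scene mat z 0.011878197066153229
scene 1297
 cup [0.52051884 0.14734311] 612 [0.5079 0.1426 0.0119] 0.0008389177230931835
 cup [0.53114456 0.2580133 ] 685 [0.5181 0.2553 0.0119] 0.0008178067134741764
[(array([0.516, 0.257, 0.055]), 0.66)]
side mat z 0.010620919101249737
side 966
 cup [0.51443875 0.24284889] 461 [0.5183 0.2564 0.0107] 0.0010404333671656602
 cup [0.5040802  0.13006453] 505 [0.5081 0.1439 0.0109] 0.0010499842368672338
[(array([0.521, 0.258, 0.054]), 0.61)]
scene 1521 [ 0.5592 -0.2024  0.1836  2.8741  0.0373] 0.004919329715712846 0.001523396783966957
scene 1521 [ 0.5592 -0.2024  0.1836 -3.4091  0.0373] 0.004919329709962366 0.0015233878401325202
scene 1521 [ 0.5592 -0.2024  0.1836  2.8741  0.0373] 0.00491932971349998 0.0015233960670363242
side 1906 [ 0.5597 -0.2015  0.1825  2.8791  0.0359] 0.008170663382666078 0.0013369350107044903
side 1906 [ 0.5597 -0.2015  0.1825 -3.4041  0.0359] 0.008170663382625988 0.0013369344338080152
side 1906 [ 0.5597 -0.2015  0.1825  2.8791  0.0359] 0.008170663385134535 0.0013369305805469127
both 3427 [ 0.5597 -0.2016  0.1828  2.8925  0.0364] 0.013304753125952093 0.0014762300664806563
both 3427 [ 0.5597 -0.2016  0.1828 -3.3906  0.0364] 0.013304760971875457 0.0014764508939585086
both 3427 [ 0.5597 -0.2016  0.1828  2.8925  0.0364] 0.013304753122896484 0.001476231277571051
```

View pics/crop1.png

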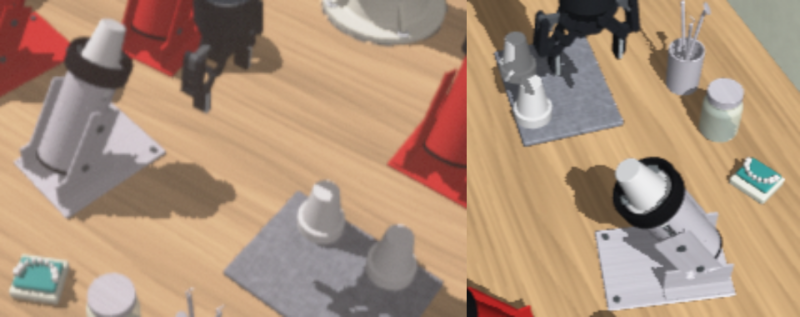

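Both loose cups stand upright on the mat: left crop at (320,215) and (390,260). The steel dispenser at left crop (100,65) holds the white pile cup, so that choice is confirmed. The scene and side fits agree to about 1 mm. Next I pick cup A and bring it to the pre-insert pose.

```bash
cat >> h.py <<'E'
O=np.array([.5595,-.2018,.1830]); A=axis(2.882)
DOWN=R.from_quat([.70711,-.70711,0,0])
INS=(R.align_vectors([-A],[[0,0,-1.]])[0])*DOWN
qd=DOWN.as_quat(); qi=INS.as_quat()
GD=.014          # grasp point below foot
def tcp(foot,O=O): return O+A*(foot-GD-.011)
def st(m=""):
    s=bot.observe(); f=np.array(s["ft_force"]); ax=f@A
    print(m,"t%.1f gap %.3f grip %.0f F"%(s["t"],s["finger_gap"],s["grasp_force"]),np.round(f,1),"ax %.1f lat"%ax,np.round(f-ax*A,1),"tcp",np.round(s["tool_pos"],4)); return s,ax
def pick(xy):
    z=.092-GD-.011
    bot.reach([*xy,.17],qd); bot.movel([*xy,z],max_speed=.12); st("down"); close(); st("closed")
    bot.movel([*xy,.24],max_speed=.2); st("lift")
E
cat > a.py <<'E'
from h import *
print(qi, A)
print(bot.inverse_kinematics(tcp(.16),qi), bot.inverse_kinematics(tcp(.055),qi))
try:
    pick([.508,.1433])
    bot.reach(tcp(.165),qi); st("pre")
except bot.PlanningError as e: print("PLAN",e)
PP=[]
for c in ["scene","side","wrist"]:
    d=eyes.camera(c); cv2.imwrite(f"pics/{c}1.png",d["image"][:,:,::-1]); P,_=cloud(d)
    if c!="wrist": PP.append(P)
np.save("pp.npy",np.vstack(PP))
def look(P,n):
    w=P-O; h=w@A; r=np.linalg.norm(w-h[:,None]*A,axis=1)
    m=(r<.045)&(h>.078)&(h<.165-.04)
    q=P[m]
    e1=INS.apply([1,0,0]);e2=INS.apply([0,1,0])
    def f(x):
        a=A+x[2]*e1+x[3]*e2; a/=np.linalg.norm(a)
        w=q-(O+A*.125+x[0]*e1+x[1]*e2); hh=w@a; rr=np.linalg.norm(w-hh[:,None]*a,axis=1); hh=hh+.04+x[4]
        return segd(np.c_[rr,hh],[((.0175,.08),(.027,.02)),((.027,.02),(.033,.02)),((.033,.02),(.033,0)),((.033,0),(.03,0))])
    s=least_squares(f,np.zeros(5),loss="soft_l1",f_scale=.002,x_scale=.01); print(n,len(q),"offset x,y,tiltx,tilty,z",np.round(s.x,4),np.median(abs(s.fun)))
look(PP[0],"scene");look(PP[1],"side");look(np.vstack(PP),"both")
im=np.hstack([cv2.resize(cv2.imread("pics/wrist1.png"),(400,300)),cv2.resize(cv2.imread("pics/side1.png")[60:320,150:497],(400,300))]);cv2.imwrite("pics/pre1.png",im)
E
python3 a.py
```

```text
[ 0.6830127  -0.6830127   0.22385775 -0.12990383] [-0.48324731  0.12834344  0.8660254 ]
[ 0.03885445 -0.15519324 -0.36964909  0.19496834 -0.86156126 -0.12868507] [-0.00540532  0.00528141 -0.47158414  0.22581455 -0.5962484  -0.14957201]
down t2.7 gap 1.000 grip 0 F [0.  0.2 0.6] ax 0.5 lat [0.3 0.2 0.1] tcp [0.5087 0.1434 0.0678]
closed t3.2 gap 0.484 grip 60 F [-2.4  0.7  5.5] ax 6.0 lat [ 0.5 -0.1  0.3] tcp [0.5084 0.1435 0.0681]
lift t4.2 gap 0.481 grip 60 F [ 0.5 -0.8 -1.7] ax -1.8 lat [-0.4 -0.6 -0.1] tcp [0.5073 0.1432 0.2386]
pre t5.5 gap 0.484 grip 60 F [ 0.2 -0.  -0.6] ax -0.6 lat [-0.1  0.1 -0.1] tcp [ 0.4923 -0.1833  0.3039]
scene 420 offset x,y,tiltx,tilty,z [-0.0003 -0.0008 -0.0047 -0.0171  0.0016] 0.0008672967541381825
side 582 offset x,y,tiltx,tilty,z [-0.0013 -0.001   0.0189 -0.005   0.0036] 0.0006375286934853943
both 1002 offset x,y,tiltx,tilty,z [-0.0009 -0.0008  0.0156 -0.0054  0.0033] 0.0008712905947756355
```

View pics/pre1.png

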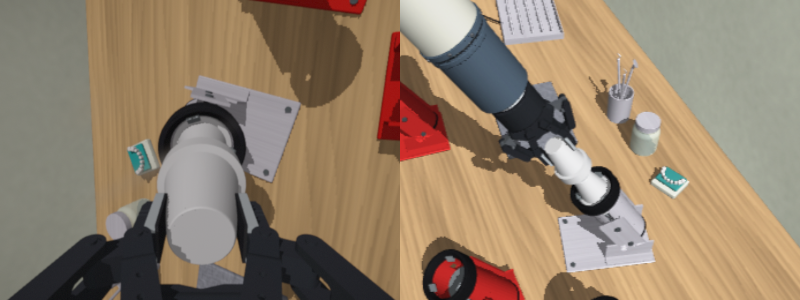

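The cup is held straight and sits coaxial over the pile cup, to about 1 mm (wrist crop (205,160), side crop (590,185)). I'll insert it stepwise while watching the force.

```bash
cat >> h.py <<'E'
def insert(corr=(0,0),stop=.055,fmax=45):
    Oc=O+INS.apply([corr[0],corr[1],0])
    bot.movel(tcp(.094,Oc),qi,max_speed=.08); st("foot 94")
    f=.094
    while f>stop:
        f-=.003; bot.movel(tcp(f,Oc),qi,max_speed=.03); s,ax=st("foot %.0f"%(f*1e3))
        if np.linalg.norm(s["ft_force"])>fmax: print("STOP"); break
    return f,Oc
E
python3 - <<'E'
from h import *
insert((.0009,.0008),stop=.0575)
d=eyes.camera("wrist"); e=eyes.camera("side")
cv2.imwrite("pics/in1.png",np.hstack([cv2.resize(d["image"],(400,300)),cv2.resize(e["image"][130:300,220:447],(400,300))])[:,:,::-1])
E
```

```text
foot 94 t6.7 gap 0.480 grip 60 F [ 0.4 -0.1 -1. ] ax -1.0 lat [-0.1  0.1 -0.1] tcp [ 0.5256 -0.1939  0.2431]
foot 91 t6.9 gap 0.482 grip 60 F [ 0.2 -0.2  0.4] ax 0.3 lat [ 0.3 -0.2  0.2] tcp [ 0.5271 -0.1942  0.2403]
foot 88 t7.2 gap 0.484 grip 60 F [ 0.1 -0.1  1.3] ax 1.1 lat [ 0.6 -0.2  0.4] tcp [ 0.5287 -0.1947  0.2378]
foot 85 t7.4 gap 0.479 grip 60 F [-0.3  0.7  2.9] ax 2.7 lat [1.  0.4 0.5] tcp [ 0.5302 -0.1951  0.2352]
foot 82 t7.7 gap 0.482 grip 60 F [ 0.3 -0.1  0.8] ax 0.5 lat [ 0.6 -0.2  0.3] tcp [ 0.5313 -0.1954  0.2319]
foot 79 t7.9 gap 0.483 grip 60 F [ 0.2 -0.4  1.1] ax 0.8 lat [ 0.6 -0.5  0.4] tcp [ 0.5326 -0.1958  0.2291]
foot 76 t8.2 gap 0.480 grip 60 F [0.1 0.4 1.2] ax 1.0 lat [0.6 0.3 0.3] tcp [ 0.5341 -0.1962  0.2265]
foot 73 t8.4 gap 0.485 grip 60 F [-0.1  1.   1.1] ax 1.1 lat [0.4 0.9 0.1] tcp [ 0.5355 -0.1966  0.2239]
foot 70 t8.7 gap 0.483 grip 60 F [-1.1  0.2  1.2] ax 1.6 lat [-0.4 -0.  -0.2] tcp [ 0.537  -0.1969  0.2214]
foot 67 t8.9 gap 0.481 grip 60 F [-1.2 -0.2  0.7] ax 1.2 lat [-0.7 -0.3 -0.3] tcp [ 0.5385 -0.1973  0.2188]
foot 64 t9.2 gap 0.485 grip 60 F [-0.7  1.2  1.1] ax 1.5 lat [-0.   1.  -0.2] tcp [ 0.5399 -0.1977  0.2163]
foot 61 t9.4 gap 0.478 grip 60 F [-2.4  0.9  2.1] ax 3.1 lat [-0.9  0.5 -0.6] tcp [ 0.5414 -0.1981  0.2138]
foot 58 t9.7 gap 0.483 grip 60 F [-2.6  1.3  2.1] ax 3.3 lat [-1.   0.9 -0.7] tcp [ 0.5429 -0.1985  0.2111]
foot 55 t9.9 gap 0.482 grip 60 F [-2.5  1.2  1.7] ax 2.8 lat [-1.2  0.8 -0.8] tcp [ 0.5443 -0.1989  0.2086]
```

View pics/in1.png

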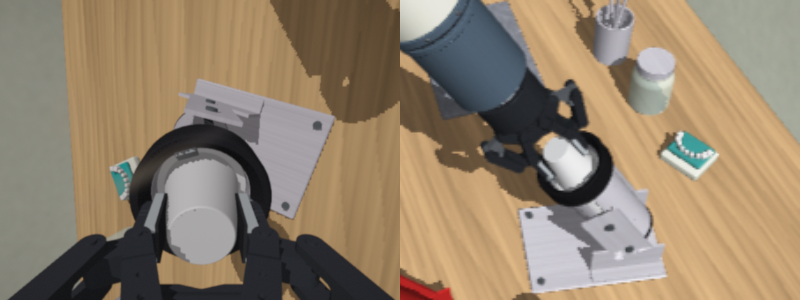

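```bash
cat >> h.py <<'E'
def foot():
    for c in ["scene","side","wrist"]:
        P,_=cloud(eyes.camera(c)); w=P-O; h=w@A; r=np.linalg.norm(w-h[:,None]*A,axis=1)
        q=h[(r<.012)&(h>.03)&(h<.12)]; ring=h[(r>.043)&(r<.0465)&(h>.005)&(h<.022)]; print(c,"foot",len(q),np.round(np.percentile(q,[10,50,90]),4) if len(q) else "","ring",np.round(np.median(ring),4) if len(ring) else "")
E
python3 - <<'E'
from h import *
s,_=st(); print("tcp h",(s["tool_pos"]-O)@A); foot()
E
```

```text
t10.0 gap 0.481 grip 60 F [-1.2  1.7  2.9] ax 3.3 lat [0.4 1.3 0. ] tcp [ 0.5443 -0.1989  0.2087]
tcp h 0.029990749223817514
scene foot 19 [0.0531 0.0538 0.1018] ring 0.0143
side foot 101 [0.0506 0.0526 0.1048] ring 0.0135
wrist foot 2958 [0.0522 0.0529 0.0538] ring 0.0153
```

The foot is at 53 mm, so the shoulder is 7 mm below the fingers and past them. I'll release and back out along the axis.

```bash
python3 - <<'E'
from h import *
release(); bot.pause(.3); st("open")
bot.movel(tcp(.16),qi,max_speed=.15); st("out"); foot()
d=eyes.camera("wrist"); e=eyes.camera("side")
cv2.imwrite("pics/out1.png",np.hstack([cv2.resize(d["image"],(400,300)),cv2.resize(e["image"][130:300,220:447],(400,300))])[:,:,::-1])
E
```

```text
open t11.0 gap 0.998 grip 0 F [-1.2 -0.  -0.1] ax 0.5 lat [-1.  -0.1 -0.5] tcp [ 0.5443 -0.1989  0.2087]
out t11.8 gap 0.998 grip 0 F [ 0.1 -0.4 -1. ] ax -1.0 lat [-0.4 -0.2 -0.2] tcp [ 0.494  -0.1844  0.2988]
scene foot 24 [0.0613 0.0622 0.0632] ring 0.0141
side foot 73 [0.059  0.0606 0.0621] ring 0.014
wrist foot 1074 [0.0609 0.0617 0.0625] ring 0.0156
```

View pics/out1.png

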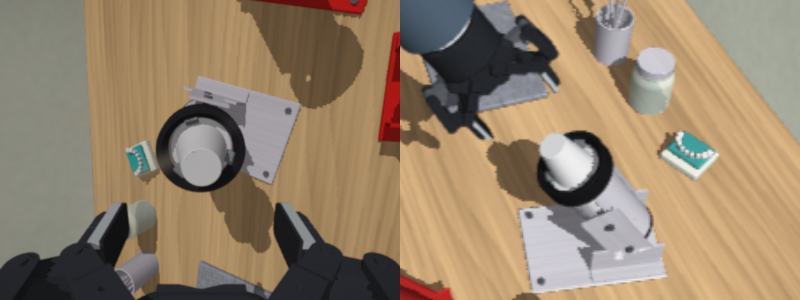

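Cup A is caught: its foot stands at 61 mm and nothing is in the gripper (wrist crop (200,155)). Cup B goes the same way.

```bash
python3 - <<'E'
from h import *
bot.reach([.5,0,.3],qd)
pick([.518,.2558]); bot.reach(tcp(.165),qi); s,_=st("pre"); 
if s["finger_gap"]<.4: raise SystemExit("lost")
insert((.0009,.0008),stop=.0575); foot()
release(); bot.pause(.3); st("open")
bot.movel(tcp(.16),qi,max_speed=.15); st("out"); foot()
bot.reach([.45,0,.35],qd)
d=eyes.camera("scene"); e=eyes.camera("side")
cv2.imwrite("pics/out2.png",np.hstack([cv2.resize(d["image"],(400,300)),cv2.resize(e["image"][130:300,220:447],(400,300))])[:,:,::-1])
E
```

```text
down t14.9 gap 1.003 grip 0 F [ 0.1 -0.6  0.8] ax 0.6 lat [ 0.4 -0.7  0.3] tcp [0.5186 0.256  0.0679]
closed t15.4 gap 0.482 grip 60 F [-1.1 -0.3  6.1] ax 5.8 lat [ 1.7 -1.1  1.1] tcp [0.5186 0.2561 0.0681]
lift t16.5 gap 0.479 grip 60 F [ 0.1 -0.7 -0.5] ax -0.6 lat [-0.2 -0.6 -0. ] tcp [0.5173 0.2556 0.2384]
pre t18.1 gap 0.483 grip 60 F [-0.2 -0.9 -0.7] ax -0.6 lat [-0.5 -0.8 -0.1] tcp [ 0.4924 -0.1833  0.3041]
foot 94 t19.1 gap 0.484 grip 60 F [ 0.4  0.1 -0.8] ax -0.9 lat [ 0.   0.2 -0. ] tcp [ 0.5256 -0.1939  0.243 ]
foot 91 t19.4 gap 0.481 grip 60 F [-0.1  1.3  0.6] ax 0.7 lat [ 0.3  1.2 -0. ] tcp [ 0.5271 -0.1942  0.2403]
foot 88 t19.6 gap 0.481 grip 60 F [0.7 0.2 2.3] ax 1.7 lat [ 1.5 -0.   0.8] tcp [ 0.5288 -0.1947  0.2379]
foot 85 t19.9 gap 0.485 grip 60 F [-0.5  0.5  3.7] ax 3.5 lat [1.2 0.  0.6] tcp [ 0.5302 -0.1952  0.2354]
foot 82 t20.1 gap 0.481 grip 60 F [-0.1 -1.1  2.4] ax 2.0 lat [ 0.9 -1.3  0.7] tcp [ 0.5314 -0.1954  0.2321]
foot 79 t20.4 gap 0.487 grip 60 F [-0.7 -0.8  2.4] ax 2.3 lat [ 0.4 -1.1  0.4] tcp [ 0.5328 -0.1958  0.2293]
foot 76 t20.6 gap 0.477 grip 60 F 
[... 632 characters left out ...]
0.479 grip 61 F [-1.9 -0.7  3.2] ax 3.6 lat [-0.2 -1.1  0.1] tcp [ 0.5429 -0.1985  0.2112]
foot 55 t22.4 gap 0.484 grip 61 F [-0.9  0.3  4.7] ax 4.5 lat [ 1.3 -0.3  0.8] tcp [ 0.5443 -0.1989  0.2086]
scene foot 24 [0.0522 0.0538 0.1006] ring 0.0147
side foot 98 [0.0504 0.0521 0.111 ] ring 0.0136
wrist foot 2969 [0.0523 0.053  0.0538] ring 0.0153
open t23.3 gap 1.003 grip 0 F [ 0.2 -0.3  0.9] ax 0.6 lat [ 0.5 -0.4  0.4] tcp [ 0.5443 -0.1989  0.2087]
out t24.2 gap 1.003 grip 0 F [0.3 1.4 0.1] ax 0.1 lat [ 0.3  1.3 -0. ] tcp [ 0.494  -0.1844  0.2988]
scene foot 23 [0.0607 0.0622 0.063 ] ring 0.0143
side foot 74 [0.0592 0.0607 0.0624] ring 0.014
wrist foot 1084 [0.0609 0.0617 0.0625] ring 0.0156
```

View pics/out2.png

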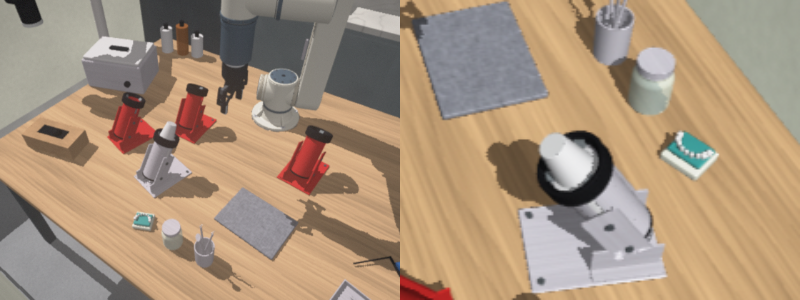

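The mat is empty, and the top cup in the steel tube is caught with its foot at 61 mm (side crop (565,160)). The jaw model, jar and beaker are still standing in place.

```bash
python3 -c "
from station import ticket
print(ticket.close_job())"
```

```text
the job is handed in; nothing more can be done
None
```

Both cups are back in the bare steel dispenser, pressed past the collar's fingers and released; the last depth readings put the top cup's foot at about 61 mm (60 mm expected). The jaw model, jar and beaker are still standing, and the job is handed in at about 25 s; `close_job()` gave no verdict.

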